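# Count along the parts rack and push a perch block into its third gap

## Robot

A 6-joint arm with a two-finger parallel gripper is mounted at the origin on a cart in front of the work surface, level with it; the furniture and walls round the work are solid. World frame = base frame: x ahead of the robot, y to its left, z up, the work surface at z = 0. Lengths are in m, angles in rad, forces in N, time in s.
With the tool pointing down it reaches from about 0.3 to 0.775 m from the base axis. Payload 14.6 kg.
Tool frame: the origin (TCP) lies at the very end of the fingers, on their centre line; the grasp point (between the pads) lies behind it (ctrl.hold_point_z is the z of the grasp point in the tool frame, in m); z points along the fingers, y is the line along which they close (so a half turn about z gives the same grasp; the last joint's range is limited). The gripper opens to 94 mm and grips with 3 to 60 N. Pads are 16 mm wide; open, the fingers measure 119 mm over their backs; the gripper's body (75 mm by 177 mm) begins 78 mm behind the grasp point.
Start: joints at [-1.394, 0.3, 1.521, -0, 1.321, -0.067], TCP at [0.133, -0.534, 0.205] pointing down, gripper open.
Joint ranges: [-3.03, 3.03], [-0.79, 2.21], [0.23, 2.52], [-1.04, 4.18], [0, 3.07], [-2.55, 2.55]. Speed limits (rad/s): [2.22, 2.22, 2.57, 3.14, 3.14, 3.14].

## Interface

Orientations are given as a unit quaternion [w, x, y, z].
In Python, from bench import ctrl gives the robot as it stands.
- The arm moves only by the tool apply_moves, never from a script. Its argument "moves" is a list of rows, each a list of 5 numbers: the shift along the world's x, y, z normalised to -1 to 1, where 1 is 2.5 cm, then the turn about the world's z normalised to -1 to 1, where 1 is 5 degrees, then the closure, from 0 (fully open) to 1 (shut). A call has 1 to 10 rows; each row shifts and turns the commanded pose from where the row before left it; what a row does not reach is not made up. A row lasts 1/8 s, in which the tool goes at most 62.5 mm and 10.7 degrees, less where a joint would pass 70% of its speed; a pose out of reach is approached as far as the arm can. A call with a number of a shift or a turn outside -1 to 1 is refused whole. A call with a gripper value outside its range is refused whole. The fingers move at their own pace and stop on an object; the grip force is fixed at half the most. Time passes only in rows, so rows that do not move let the fingers close. It gives the time, the measured TCP pose, the force, the opening and the grip force at its end, in the units of the state.
- ctrl.state(): the state, without advancing time (a new reading comes with each control period).
- ctrl.capture(name): name is "scene" or "side" or "wrist"; returns a dict with "color" (384x512x3 uint8, red, green, blue), "mtx" (3x3 intrinsics, pixels), "k1" (the pictures are not rectified: a ray, as slopes to the right and down, at radius r is drawn at 1 + k1 r^2 times it, then the intrinsics apply), "position" and "rotation" of the camera in the world; the wrist camera has in their place "hand_eye" (4x4, takes a point from camera to tool coordinates, whose origin is the TCP and whose axes are the flange's). Camera axes: x right, y down, z forward; pixel columns grow to the right and rows downward; lengths in m; the calibration is good to about 2 mm. A picture is of the moment at which its call begins: read the wrist's pose just before it. There is no depth.
- ctrl.hand_in(): hands the job in; it is judged then, once.
The state is a dict: "t": time; "qpos": joint angles; "joint_velocities": joint speeds; "effort": joint torques, N m; "tool_pos": TCP position; "tcp_rot": TCP orientation; "contact_force": force on the tool from outside, world axes, zero at the start; "ft_torque": the same for the moment, N m; "opening": opening from 0.0 (shut) to 1.0 (fully open); "grasp_force": force on a finger pad.
Only numpy, scipy, OpenCV 4.12 (cv2) and the standard library are available. Lean on these libraries where they do the work, as an engineer would, in place of code of your own. Each camera call takes 0.05 s, during which the arm holds its last target. There are 200 camera calls.

## Task

With a fingertip, and without gripping anything, run along the top rail of the wooden parts rack from the end with the tall post, touching the rail behind the first, the second and then the third gap, and do not touch the rail behind the fourth. Then push the perch block that lies on the rack's front sill along the sill and into that third gap, fully home against the back stop. Only push the block, never lift it, and leave the discs in the rack and the things round it where they are.

Things in the scene. Friction and masses are not known exactly. Their poses are not given: they have to be found in the camera images.
- rack: Fixed wooden parts rack, 186 mm deep (its x) by 240 mm long (its y); origin at the centre of its underside on the bench; x points to its back, away from the robot, y left along the rack, z up. Front to back: lip, open sill, four gaps between five upright dividers, back stop with a smooth level rail on top. Back stop's face at x = 75 mm; rail from x = 75 to 93 mm, dark inlays between its four lengths.
- sill_mid (a point): Centre of the floor of the rack's front sill, 6 mm above the bench. The sill runs the rack's whole length (240 mm), open at both ends, 86 mm deep from the lip (6 mm thick, its top 11 mm above the bench, at rack x = -93 to -87 mm) to the round noses of the dividers at rack x = -1 mm.
- gap_1 (a point): Centre of the floor of the gap named 1 from the left (+y) end, whichever end the tall post is at: rack x = 37, y = 87 mm, 6 mm above the bench. Gap 50 mm wide, 76 mm deep along the rack's x, open to the sill and above, between dividers 8 mm thick whose tops are 36 mm above the bench.
- gap_2 (a point): Centre of the floor of the gap named 2 from the left (+y) end, whichever end the tall post is at: rack x = 37, y = 29 mm, 6 mm above the bench. Gap 50 mm wide, 76 mm deep along the rack's x, open to the sill and above, between dividers 8 mm thick whose tops are 36 mm above the bench.
- gap_3 (a point): Centre of the floor of the gap named 3 from the left (+y) end, whichever end the tall post is at: rack x = 37, y = -29 mm, 6 mm above the bench. Gap 50 mm wide, 76 mm deep along the rack's x, open to the sill and above, between dividers 8 mm thick whose tops are 36 mm above the bench.
- gap_4 (a point): Centre of the floor of the gap named 4 from the left (+y) end, whichever end the tall post is at: rack x = 37, y = -87 mm, 6 mm above the bench. Gap 50 mm wide, 76 mm deep along the rack's x, open to the sill and above, between dividers 8 mm thick whose tops are 36 mm above the bench.
- rail_1: Fixed: the plain light-wood length of the rack's top rail right behind gap_1, named so from the left (+y) end whichever end the tall post is at. 50 mm long along the rack's y, 18 mm wide, its flat top 48 mm above the bench; origin under its centre, at rack x = 84, y = 87, z = 42 mm; axes as the rack's.
- rail_2: Fixed: the plain light-wood length of the rack's top rail right behind gap_2, named so from the left (+y) end whichever end the tall post is at. 50 mm long along the rack's y, 18 mm wide, its flat top 48 mm above the bench; origin under its centre, at rack x = 84, y = 29, z = 42 mm; axes as the rack's.
- rail_3: Fixed: the plain light-wood length of the rack's top rail right behind gap_3, named so from the left (+y) end whichever end the tall post is at. 50 mm long along the rack's y, 18 mm wide, its flat top 48 mm above the bench; origin under its centre, at rack x = 84, y = -29, z = 42 mm; axes as the rack's.
- rail_4: Fixed: the plain light-wood length of the rack's top rail right behind gap_4, named so from the left (+y) end whichever end the tall post is at. 50 mm long along the rack's y, 18 mm wide, its flat top 48 mm above the bench; origin under its centre, at rack x = 84, y = -87, z = 42 mm; axes as the rack's.
- tall_post_top (a point): Centre of the top of the tall post: a fixed turned wooden post, 98 mm tall and at most 28 mm in diameter, standing just beyond one end of the top rail (142 mm from the rack's middle along its y, at rack x = 84 mm). It may be at either end; gaps are counted from this end.
- short_post_top (a point): Centre of the top of the short post: a fixed wooden stub 30 mm tall and at most 28 mm in diameter, just beyond the other end of the top rail.
- perch_block: Loose brown wooden perch block, 40 x 80 x 22 mm (its x, y, z), about 50 g; origin at the centre of its underside. It lies on the sill (underside 6 mm above the bench), its 80 mm length along the rack's x, between lip and divider noses, anywhere along the sill, and slides freely. Fully home in a gap its centre is at rack x = 35 mm and it stands out 4 mm from the divider noses.
- plug_a: Loose wooden disc, 46 mm in diameter, 20 mm thick, lying in the gap at the rack's left (+y) end. A bystander; leave it where it is. Origin at the centre of its underside.
- plug_b: Loose wooden disc, 46 mm in diameter, 20 mm thick, lying in the gap at the rack's right (-y) end. A bystander; leave it where it is. Origin at the centre of its underside.
- mug: White enamel mug, 82 mm across, 74 mm tall, right of the rack. A bystander; leave it where it is. Origin at the centre of its underside.
- nail_tin: Round open tin, 76 mm in diameter, 87 mm tall, left of the rack. A bystander; leave it where it is. Origin at the centre of its underside.
- sanding_block: Cork sanding block, 62 x 110 x 38 mm, left of the rack. A bystander; leave it where it is. Origin at the centre of its underside.
There are look-alikes about, which are no part of the job. What is shaped like the perch_block but blue is not meant.

How it is judged:
On the way, in this order (a step that is already met when the one before it is completed fails the run):
1. a finger touches the rail behind the first gap from the tall post (((y of tall_post_top in the frame of rack above 0 m and contact force between the fingers and rail_1 above 0.3 N) or (not (y of tall_post_top in the frame of rack above 0 m) and contact force between the fingers and rail_4 above 0.3 N))), for 0.05 s.
2. a finger touches the rail behind the second gap from the tall post (((y of tall_post_top in the frame of rack above 0 m and contact force between the fingers and rail_2 above 0.3 N) or (not (y of tall_post_top in the frame of rack above 0 m) and contact force between the fingers and rail_3 above 0.3 N))), for 0.05 s.
3. a finger touches the rail behind the third gap from the tall post (((y of tall_post_top in the frame of rack above 0 m and contact force between the fingers and rail_3 above 0.3 N) or (not (y of tall_post_top in the frame of rack above 0 m) and contact force between the fingers and rail_2 above 0.3 N))), for 0.05 s.
4. the perch block is fully home in the third gap from the tall post (((y of tall_post_top in the frame of rack above 0 m and y of perch_block in the frame of rack between -0.038 and -0.02 m) or (not (y of tall_post_top in the frame of rack above 0 m) and y of perch_block in the frame of rack between 0.02 and 0.038 m)) and x of perch_block in the frame of rack above 0.031 m and z of perch_block in the frame of rack below 0.01 m and angle between the y axis of perch_block and the x axis of rack, either way round below 0.2 rad and angle between perch_block's own z axis and vertical below 0.1 rad), for 0.2 s.
At the end, for the whole second after the job is handed in: The perch block lies flat and at rest in the third gap from the tall post, within 9 mm of the gap's middle line, its end within 4 mm of the back stop; discs, mug, tin and sanding block within 20 mm of where they stood (all of step 4 and linear speed of perch_block below 0.01 m/s and distance of each of plug_a, plug_b, mug, nail_tin, sanding_block from where it was at the start of the episode below 0.02 m); the robot touches nothing.
It fails at once if a finger touches the rail behind the fourth gap from the tall post ((y of tall_post_top in the frame of rack above 0 m and contact force between the fingers and rail_4 above 0.3 N) or (not (y of tall_post_top in the frame of rack above 0 m) and contact force between the fingers and rail_1 above 0.3 N)).
It fails at once if the perch block is lifted more than 12 mm off the rack's floor (z of perch_block in the frame of rack above 0.018 m).
It fails at once if a disc, the mug, the tin or the sanding block is moved more than 20 mm (distance of any of plug_a, plug_b, mug, nail_tin, sanding_block from where it was at the start of the episode above 0.02 m).
It also fails if it takes over 58 s, if anything falls off the work surface, if the arm or the gripper's body presses on something with over 40 N, if the wrist force passes 120 N, or if a joint passes its speed limit or range.

## Working session

There is one attempt and no reset: what is moved stays moved. The work goes in short steps, Python scripts to look and compute and a tool call to move; the robot and the scene stay as the last step left them, time stands still between calls to the robot, and variables do not carry over. Pictures are saved under pics/ and viewed, at most 10 in all, crops included, and the job is handed in when it is done.

Besides the shell and the picture viewer there is one more tool, called after ">>>" as a command line: name --pt "numbers of a row" for each row, then --argument value for the rest. apply_moves: Moves the arm, as the interface text tells. Its arguments: {"type":"object","properties":{"moves":{"type":"array"}},"required":["moves"]}

```bash
mkdir -p pics && cat > h.py <<'E'
import numpy as np, cv2, pickle
from bench import ctrl
def cap(n):
    s=ctrl.state(); c=ctrl.capture(n); c['s']=s
    pickle.dump(c,open(f'{n}.pkl','wb')); return c
def load(n): return pickle.load(open(f'{n}.pkl','rb'))
def dist(c): return np.array([c['k1'],0,0,0],float)
def ray(c,uv):
    p=cv2.undistortPoints(np.array([[uv]],float),np.array(c['mtx']),dist(c))[0,0]
    return np.array(c['position']),np.array(c['rotation'])@np.array([p[0],p[1],1])
def onplane(c,uv,z):
    o,d=ray(c,uv); return o+d*(z-o[2])/d[2]
def proj(c,P):
    R=np.array(c['rotation']); P=(np.atleast_2d(P)-np.array(c['position']))@R
    return cv2.projectPoints(P,np.zeros(3),np.zeros(3),np.array(c['mtx']),dist(c))[0][:,0]
def save(c,f,s=1.5):
    cv2.imwrite(f,cv2.resize(c['color'][:,:,::-1],None,fx=s,fy=s,interpolation=cv2.INTER_CUBIC))
E
python3 - <<'E'
from h import *
for n in('scene','side'):
    c=cap(n); save(c,f'pics/{n}0.png'); print(n,c['position'],np.round(c['rotation'],3).tolist(),c['k1'],c['mtx'][0])
s=ctrl.state(); print(s['t'],s['tool_pos'],s['tcp_rot'],s['opening'],ctrl.hold_point_z)
E
```

```text
scene [-0.35431904  0.56237322  0.67595715] [0.233, -0.42, 0.757, -0.443] 0.04985101890230157 [432.25910616   0.         256.46024356]
side [0.09154383 0.73898823 0.76612969] [0.116, -0.216, 0.868, -0.431] 0.033042815426589885 [357.12208189   0.         254.49338574]
0.1 [ 0.13270735 -0.53352147  0.20495104] [-5.10065859e-04  9.92578749e-01  1.21602492e-01 -4.09379899e-05] 1.0000532405017062 -0.0188
```

View pics/scene0.png

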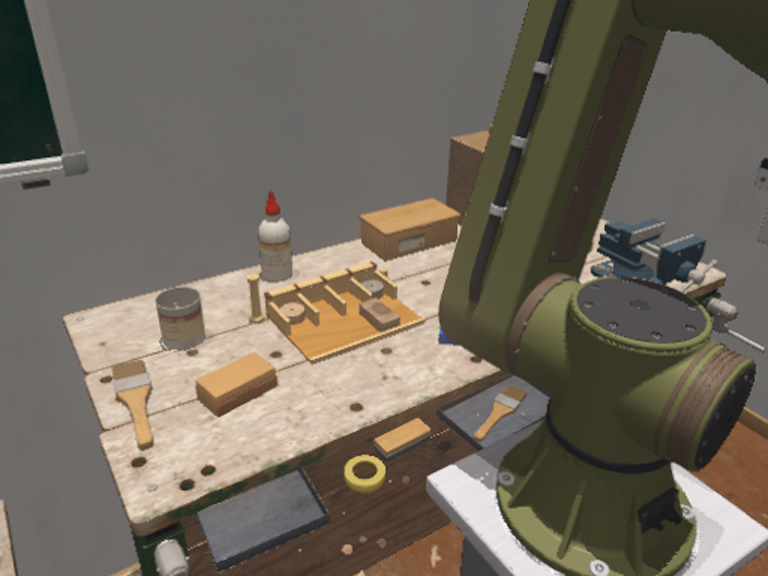

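View pics/side0.png

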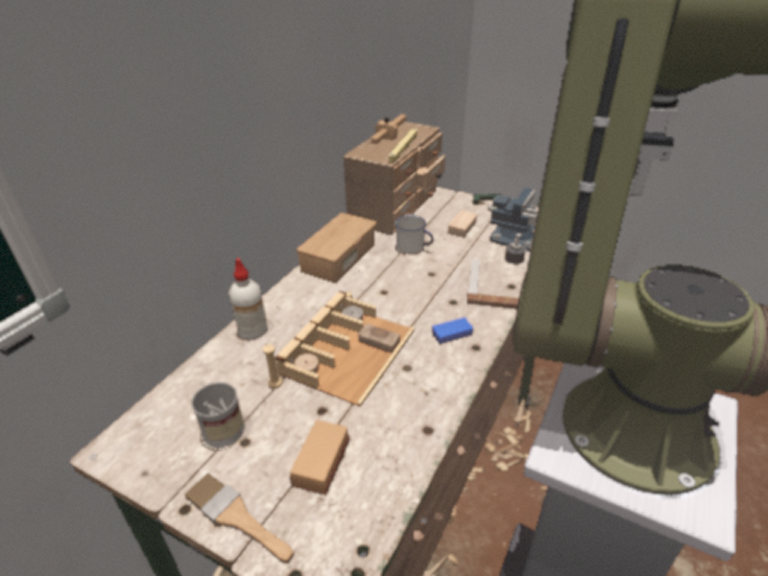

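The tall post (scene pixel (170,199), side (181,243)) stands at the rack's left end, so the target is gap_3. There are two block candidates. One is brown and lies on the sill at scene (253,209), side (252,224). The other is blue and lies off the rack at side (302,220). The brown one on the sill fits the description. I'll confirm it in an enlarged crop.

```bash
python3 - <<'E'
from h import *
a=load('scene')['color'][160:250,155:295]; b=load('side')['color'][185:275,165:295]
a=cv2.resize(a,(800,514),interpolation=cv2.INTER_CUBIC);cv2.imwrite('pics/crA.png',a[:,:,::-1])
b=cv2.resize(b,(780,540),interpolation=cv2.INTER_CUBIC);cv2.imwrite('pics/crB.png',b[:,:,::-1])
E
```

```text
(no output)
```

View pics/crA.png

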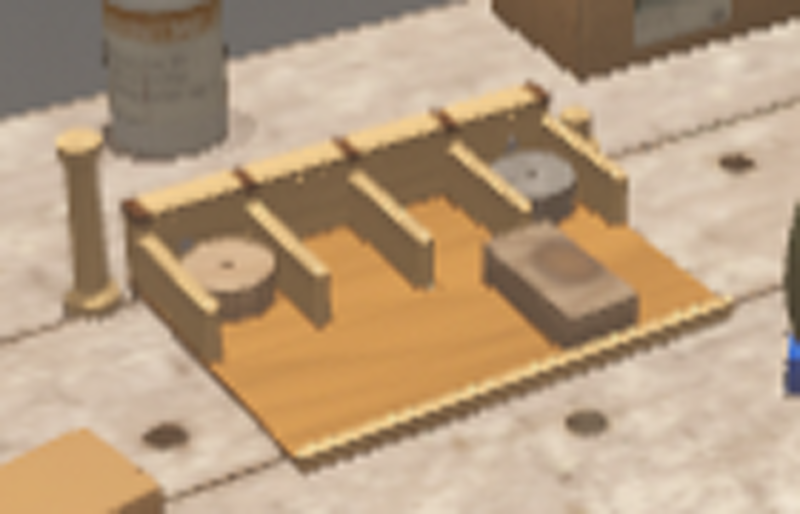

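View pics/crB.png

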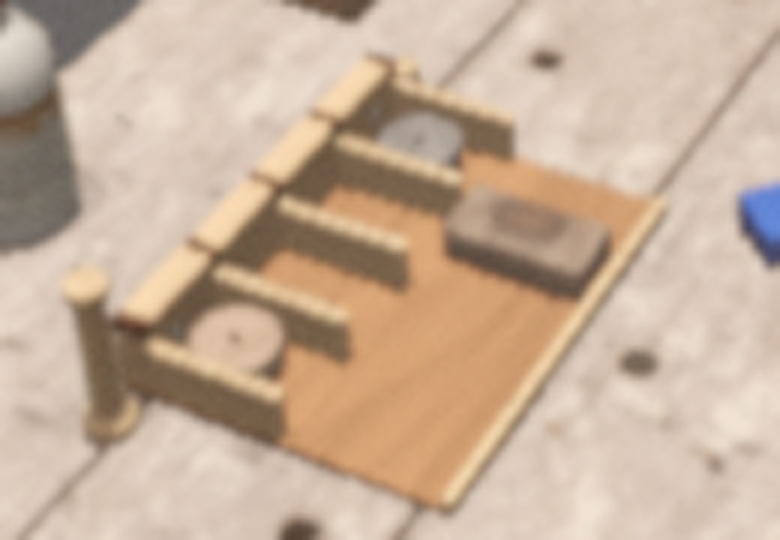

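The crops show a brown block with a plain round mark on its top, crop A (560,285), lying on the sill in front of divider 3|4 and gap 4. The blue look-alike is outside the rack. Next I measure the rack pose from the inlays and divider noses in both views.

```bash
python3 - <<'E'
from h import *
A,B=load('scene'),load('side')
fa=lambda p:(155+p[0]/5.714-.4,160+p[1]/5.714-.4); fb=lambda p:(165+p[0]/6-.4,185+p[1]/6-.4)
M=[((84,58,48),(245,180),(205,250)),((84,0,48),(347,148),(267,183)),((84,-58,48),(446,118),(323,118)),
((-1,116,36),(217,310),(283,393)),((-1,58,36),(327,275),(350,320)),((-1,0,36),(431,240),(408,245)),((-1,-58,36),(528,210),(460,185)),((-1,-116,36),(626,178),(513,122)),
((-93,120,11),(298,460),(447,500)),((-93,-120,11),(733,302),(664,203))]
L=np.array([m[0] for m in M])/1000.
def fit(P,L):
    a=L[:,:2]-L[:,:2].mean(0); b=P-P.mean(0)
    th=np.arctan2((a[:,0]*b[:,1]-a[:,1]*b[:,0]).sum(),(a*b).sum())
    R=np.array([[np.cos(th),-np.sin(th)],[np.sin(th),np.cos(th)]]); t=P.mean(0)-R@L[:,:2].mean(0)
    return th,R,t,((P-t)@R-L[:,:2])*1000
PA=np.array([onplane(A,fa(m[1]),m[0][2]/1000)[:2] for m in M]);PB=np.array([onplane(B,fb(m[2]),m[0][2]/1000)[:2] for m in M])
for P in(PA,PB,(PA+PB)/2):
    th,R,t,e=fit(P,L); print(np.degrees(th),t,np.round(e,1).tolist())
blkA=[(487,240),(545,222),(637,293),(570,322)]; blkB=[(447,230),(485,190),(610,235),(575,272)]
for c,f,b in((A,fa,blkA),(B,fb,blkB)):
    Q=np.array([onplane(c,f(p),.028)[:2] for p in b]); print(np.round(((Q-t)@R)*1000,1).tolist(),((Q-t)@R).mean(0))
for n,c,f,p,z in(('post',A,fa,(78,140),.098),('post',B,fb,(87,283),.098)):
    q=onplane(c,f(p),z)[:2]; print(n,(q-t)@R)
E
```

```text
Traceback (most recent call last):
  File "h.py", line 12, in onplane
    o,d=ray(c,uv); return o+d*(z-o[2])/d[2]
        ~~~^^^^^^
  File "h.py", line 10, in ray
    return np.array(c['position']),np.array(c['rotation'])@np.array([p[0],p[1],1])
                                   ~~~~~~~~~~~~~~~~~~~~~~~^~~~~~~~~~~~~~~~~~~~~~~~
ValueError: matmul: Input operand 1 has a mismatch in its core dimension 0, with gufunc signature (n?,k),(k,m?)->(n?,m?) (size 3 is different from 4)
```

```bash
sed -i 's/^def load.*/def load(n): return fix(pickle.load(open(f"{n}.pkl","rb")))\ndef fix(c):\n    if "rotation" in c and np.size(c["rotation"])==4:\n        q=np.array(c["rotation"]); c["rotation"]=Rot.from_quat(np.r_[q[1:],q[0]]).as_matrix()\n    return c/; 1a from scipy.spatial.transform import Rotation as Rot' h.py
cat > fit.py <<'E'
from h import *
A,B=load('scene'),load('side')
fa=lambda p:(155+p[0]/5.714-.4,160+p[1]/5.714-.4); fb=lambda p:(165+p[0]/6-.4,185+p[1]/6-.4)
M=[((84,58,48),(245,180),(205,250)),((84,0,48),(347,148),(267,183)),((84,-58,48),(446,118),(323,118)),
((-1,116,36),(217,310),(283,393)),((-1,58,36),(327,275),(350,320)),((-1,0,36),(431,240),(408,245)),((-1,-58,36),(528,210),(460,185)),((-1,-116,36),(626,178),(513,122)),
((-93,120,11),(298,460),(447,500)),((-93,-120,11),(733,302),(664,203))]
L=np.array([m[0] for m in M])/1000.
def fit(P,L):
    a=L[:,:2]-L[:,:2].mean(0); b=P-P.mean(0)
    th=np.arctan2((a[:,0]*b[:,1]-a[:,1]*b[:,0]).sum(),(a*b).sum())
    R=np.array([[np.cos(th),-np.sin(th)],[np.sin(th),np.cos(th)]]); t=P.mean(0)-R@L[:,:2].mean(0)
    return th,R,t,((P-t)@R-L[:,:2])*1000
PA=np.array([onplane(A,fa(m[1]),m[0][2]/1000)[:2] for m in M]);PB=np.array([onplane(B,fb(m[2]),m[0][2]/1000)[:2] for m in M])
for P in(PA,PB,(PA+PB)/2):
    th,R,t,e=fit(P,L); print(np.degrees(th),t,np.round(e,1).tolist())
blkA=[(487,240),(545,222),(637,293),(570,322)]; blkB=[(447,230),(485,190),(610,235),(575,272)]
for c,f,b in((A,fa,blkA),(B,fb,blkB)):
    Q=np.array([onplane(c,f(p),.028)[:2] for p in b]); print(np.round(((Q-t)@R)*1000,1).tolist(),((Q-t)@R).mean(0))
for n,c,f,p,z in(('post',A,fa,(78,140),.098),('post',B,fb,(87,283),.098)):
    q=onplane(c,f(p),z)[:2]; print(n,(q-t)@R)
E
python3 fit.py
```

```text
0.8023477570898185 [0.54601941 0.06098159] [[-2.8, 0.6], [-0.9, -0.1], [-0.0, -1.4], [0.2, -1.1], [0.0, -0.9], [1.4, -1.2], [0.5, 1.1], [1.1, -0.7], [-0.3, 2.1], [0.8, 1.7]]
0.7503177756528313 [0.5453115 0.0642918] [[-3.1, -0.4], [-2.2, 0.5], [0.6, -0.2], [0.7, -2.7], [-1.7, -0.6], [0.6, -2.2], [-0.1, 3.1], [-0.1, 2.1], [3.4, -3.3], [2.0, 3.8]]
0.7765986664180797 [0.54566545 0.06263667] [[-2.9, 0.1], [-1.6, 0.2], [0.3, -0.8], [0.4, -1.9], [-0.8, -0.8], [1.0, -1.7], [0.2, 2.1], [0.5, 0.7], [1.5, -0.6], [1.4, 2.7]]
[[-2.7, -33.0], [-3.3, -66.8], [-81.6, -69.2], [-85.7, -28.0]] [-0.04330961 -0.04922636]
[[-8.1, -27.1], [-10.4, -63.7], [-85.1, -61.4], [-81.6, -28.4]] [-0.04632508 -0.04513046]
post [0.07803462 0.14307263]
post [0.07939226 0.14519903]
```

```bash
cat > st.py <<'E'
from h import *
import sys
s=ctrl.state(); th=np.radians(.78); R=np.array([[np.cos(th),-np.sin(th)],[np.sin(th),np.cos(th)]]); t=np.array([.5457,.0626])
q=s['tcp_rot']; m=Rot.from_quat(np.r_[q[1:],q[0]]).as_matrix()
print('t',round(s['t'],2),'tool',np.round(s['tool_pos'],4),'rack mm',np.round((np.array(s['tool_pos'][:2])-t)@R*1000,1),'yaw',np.degrees(np.arctan2(m[1,0],m[0,0])),'F',np.round(s['contact_force'],1),'open',s['opening'])
E
python3 - <<'E'
import io,contextlib
from h import *
A,B=load('scene'),load('side')
S=1.5
def tri(a,b):
    o1,d1=ray(A,np.array(a)/S);o2,d2=ray(B,np.array(b)/S)
    k=np.linalg.lstsq(np.c_[d1,-d2],o2-o1,rcond=None)[0]; p,q=o1+k[0]*d1,o2+k[1]*d2
    return np.round((p+q)/2,3),np.linalg.norm(p-q)
print('bottle tip',tri((271,196),(239,264)))
print('bottle base front',onplane(A,np.array((275,280))/S,0),onplane(B,np.array((252,337))/S,0))
print('box corner',tri((391,231),(344,246)), 'box front right top',tri((458,210),(375,229)))
print('vise base',onplane(B,np.array((500,240))/S,0.02),'cab front bottom', onplane(B,np.array((390,228))/S,0),onplane(B,np.array((436,190))/S,0))
print('mug base',onplane(B,np.array((410,250))/S,0))
E
python3 st.py
```

```text
bottle tip (array([0.764, 0.103, 0.177]), np.float64(0.005019802713457454))
bottle base front [0.74841497 0.11271346 0.        ] [0.75354709 0.12093426 0.        ]
box corner (array([ 0.672, -0.129,  0.098]), np.float64(0.024575399230198833)) box front right top (array([ 0.679, -0.299,  0.082]), np.float64(0.026355305186638533))
vise base [ 0.40086327 -0.46507326  0.02      ] cab front bottom [ 0.70348119 -0.41987192  0.        ] [ 0.68344398 -0.69400997  0.        ]
mug base [ 0.60336077 -0.34257436  0.        ]
t 0.1 tool [ 0.1327 -0.5335  0.205 ] rack mm [-421.1 -590.4] yaw 13.96919251448673 F [-0.8  0.5 -0.4] open 1.0000532405017062
```

>>> apply_moves --pt "0.7 1 0.2 -0.5 1" --pt "0.7 1 0.2 -0.5 1" --pt "0.7 1 0.2 -0.5 1" --pt "0.7 1 0.2 -0.5 1" --pt "0.7 1 0.2 -0.5 1" --pt "0.7 1 0 -0.14 1" --pt "0.7 1 0 0 1" --pt "0.7 1 0 0 1" --pt "0.7 1 0 0 1" --pt "0.7 1 0 0 1"

```text
t: 1.35
tool_pos: [0.3082, -0.2828, 0.2303]
tcp_rot: [-0.0, 1.0, 0.007, -0.0]
contact_force: [0.8, -0.7, 0.1]
opening: 0.006
grasp_force: 0.0
```

>>> apply_moves --pt "0.7 1 0 0 1" --pt "0.7 1 0 0 1" --pt "0.7 1 0 0 1" --pt "0.7 1 0 0 1" --pt "0.7 1 0 0 1" --pt "0.7 1 0 0 1" --pt "0.7 1 0 0 1" --pt "0.7 1 0 0 1" --pt "0.7 1 0 0 1" --pt "0 0 0 0 1"

```text
t: 2.6
tool_pos: [0.4656, -0.0576, 0.23]
tcp_rot: [-0.0, 1.0, 0.008, -0.0]
contact_force: [-0.6, -0.3, -0.0]
opening: 0.005
grasp_force: 0.0
```

```bash
python3 st.py
```

```text
t 2.6 tool [ 0.4656 -0.0576  0.23  ] rack mm [ -81.7 -119.1] yaw 0.8948685081589564 F [-0.6 -0.3 -0. ] open 0.005488950460174724
```

>>> apply_moves --pt "0.8 1 0 0 1" --pt "0.8 1 0 0 1" --pt "0.8 1 0 0 1" --pt "0.8 1 0 0 1" --pt "0 0 0 0 1" --pt "0 0 0 0 1"

```text
t: 3.35
tool_pos: [0.5448, 0.0404, 0.2303]
tcp_rot: [0.0, 1.0, 0.007, -0.0]
contact_force: [-0.1, 0.1, 1.0]
opening: 0.003
grasp_force: 0.0
```

```bash
python3 - <<'E'
from h import *
c=cap('wrist'); save(c,'pics/w1.png'); print(np.round(c['hand_eye'],3),c['s']['tool_pos'])
E
```

```text
[[ 0.    -0.962 -0.274  0.08 ]
 [ 1.     0.001 -0.001 -0.   ]
 [ 0.001 -0.274  0.962 -0.18 ]
 [ 0.     0.     0.     1.   ]] [0.54475548 0.04040219 0.23026648]
```

View pics/w1.png

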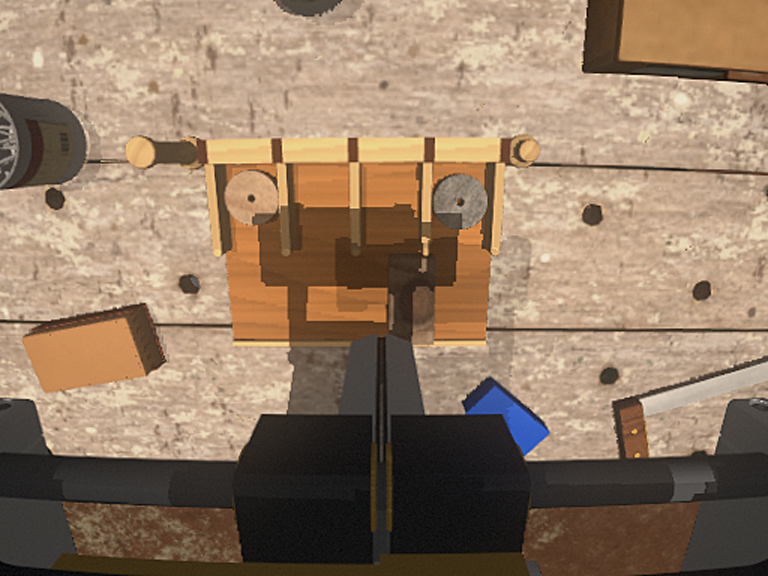

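The wrist view shows the whole rack. The inlays are at about (279,151), (353,150) and (429,150), and the block's top spans columns about 389–434. I'll refit the pose from this.

```bash
cat > wf.py <<'E'
from h import *
import contextlib,io
with contextlib.redirect_stdout(io.StringIO()): from fit import fit
def wload():
    c=load('wrist'); s=c['s']; q=s['tcp_rot']; T=np.eye(4)
    T[:3,:3]=Rot.from_quat(np.r_[q[1:],q[0]]).as_matrix(); T[:3,3]=s['tool_pos']
    X=T@np.array(c['hand_eye']); c['position']=X[:3,3]; c['rotation']=X[:3,:3]; return c
E
python3 - <<'E'
from wf import *
c=wload()
M=[((84,58,48),(279,151)),((84,0,48),(353.5,150)),((84,-58,48),(429,150)),((-1,116,36),(218,255)),((-1,58,36),(287,254)),((-1,0,36),(356,254)),((-1,-58,36),(427,254)),((-1,-116,36),(496,254)),((-93,120,11),(233,346)),((-93,-120,11),(487,345))]
P=np.array([onplane(c,np.array(m[1])/1.5-.3,m[0][2]/1000)[:2] for m in M]);L=np.array([m[0] for m in M])/1000.
th,R,t,e=fit(P,L); print(np.degrees(th),t,np.round(e,1).tolist())
Q=np.array([onplane(c,np.array(p)/1.5-.3,.028)[:2] for p in((389,338),(434,338),(411,256))]);print(((Q-t)@R*1000).round(1))
E
```

```text
0.9768077375207 [0.54832966 0.06150093] [[-1.3, -0.9], [-1.1, 0.2], [-1.3, 0.8], [0.6, 0.3], [1.1, -0.1], [0.8, 0.4], [0.6, -0.6], [0.5, -0.2], [-0.3, 0.1], [0.2, 0.2]]
[[-78.3 -27.2]
 [-78.5 -67.5]
 [ -3.7 -45.8]]
```

>>> apply_moves --pt "0.68 0.82 0 0 1" --pt "0.68 0.82 0 0 1" --pt "0.68 0.82 0 0 1" --pt "0.68 0.82 0 0 1" --pt "0.7 0.82 0 0 1" --pt "0 0 -1 0 1" --pt "0 0 -1 0 1" --pt "0 0 -1 0 1" --pt "0 0 -1 0 1" --pt "0 0 -1 0 1"

```text
t: 4.65
tool_pos: [0.6306, 0.1426, 0.105]
tcp_rot: [0.0, 1.0, 0.006, 0.0]
contact_force: [1.2, 0.2, 0.5]
opening: 0.005
grasp_force: 0.0
```

>>> apply_moves --pt "0 0 -1 0 1" --pt "0 0 -0.6 0 1" --pt "0 0 0 0 1" --pt "0 0 0 0 1"

```text
t: 5.15
tool_pos: [0.6313, 0.1436, 0.0666]
tcp_rot: [-0.0, 1.0, 0.007, 0.001]
contact_force: [0.6, 1.3, 0.1]
opening: 0.002
grasp_force: 0.0
```

```bash
sed -i 's/radians(.78)/radians(.95)/; s/\[.5457,.0626\]/[.5475,.0615]/' st.py && python3 st.py
```

```text
t 5.15 tool [0.6313 0.1436 0.0666] rack mm [85.1 80.7] yaw 0.7563933410927898 F [0.6 1.3 0.1] open 0.002341901098043165
```

>>> apply_moves --pt "0 0 -0.4 0 1" --pt "0 0 -0.16 0 1" --pt "0 0 -0.06 0 1" --pt "0 0 -0.06 0 1" --pt "0 0 -0.06 0 1" --pt "0 0 0 0 1"

```text
t: 5.9
tool_pos: [0.6309, 0.1438, 0.0483]
tcp_rot: [-0.0, 1.0, 0.007, 0.0]
contact_force: [-6.0, -1.4, 11.6]
opening: 0.006
grasp_force: 5.5
```

>>> apply_moves --pt "0 -0.4 0 0 1" --pt "0 -0.4 0 0 1" --pt "0 -0.4 0 0 1" --pt "0 -0.4 0 0 1" --pt "0 -0.4 0 0 1" --pt "0 0 0 0 1"

```text
t: 6.65
tool_pos: [0.6317, 0.0933, 0.0483]
tcp_rot: [-0.0, 1.0, 0.006, 0.001]
contact_force: [0.1, -2.5, 6.8]
opening: 0.004
grasp_force: 3.7
```

>>> apply_moves --pt "0 -0.4 0 0 1" --pt "0 -0.4 0 0 1" --pt "0 -0.4 0 0 1" --pt "0 -0.4 0 0 1" --pt "0 -0.4 0 0 1" --pt "0 0 0 0 1"

```text
t: 7.4
tool_pos: [0.6317, 0.0433, 0.0483]
tcp_rot: [0.0, 1.0, 0.007, 0.001]
contact_force: [0.1, -2.7, 6.8]
opening: 0.002
grasp_force: 3.7
```

```bash
python3 st.py
```

```text
t 7.4 tool [0.6317 0.0433 0.0483] rack mm [ 83.8 -19.6] yaw 0.7451242572943844 F [ 0.1 -2.7  6.8] open 0.002250568909249056
```

>>> apply_moves --pt "0 -0.2 0 0 1" --pt "0 0 0 0 1" --pt "0 0 1 0 1" --pt "0 0 1 0 1" --pt "-1 -0.55 0 0 1" --pt "-1 -0.55 0 0 1" --pt "-1 -0.55 0 0 1" --pt "-1 -0.55 0 0 1" --pt "-1 -0.55 0 0 1" --pt "0 0 0 0 1"

```text
t: 8.65
tool_pos: [0.5051, -0.0305, 0.0974]
tcp_rot: [0.0, 1.0, 0.006, 0.0]
contact_force: [-0.1, -0.1, -0.3]
opening: 0.002
grasp_force: 0.0
```

```bash
python3 st.py
```

```text
t 8.65 tool [ 0.5051 -0.0305  0.0974] rack mm [-43.9 -91.3] yaw 0.7025412034907164 F [-0.1 -0.1 -0.3] open 0.0016440621595390965
```

>>> apply_moves --pt "0 0 -1 0 1" --pt "0 0 -1 0 1" --pt "0 0 -0.8 0 1" --pt "0 0 -0.4 0 1" --pt "0 0 0 0 1"

```text
t: 9.28
tool_pos: [0.506, -0.0298, 0.0167]
tcp_rot: [-0.0, 1.0, 0.007, -0.0]
contact_force: [-0.1, 0.3, 0.6]
opening: 0.007
grasp_force: 0.0
```

>>> apply_moves --pt "0 0.2 0 0 1" --pt "0 0.2 0 0 1" --pt "0 0.1 0 0 1" --pt "0 0.1 0 0 1" --pt "0 0.1 0 0 1" --pt "0 0.1 0 0 1" --pt "0 0.1 0 0 1" --pt "0 0.1 0 0 1" --pt "0 0.1 0 0 1" --pt "0 0 0 0 1"

```text
t: 10.52
tool_pos: [0.5057, -0.0023, 0.0169]
tcp_rot: [-0.0, 1.0, 0.007, -0.0]
contact_force: [-0.5, 0.1, 0.4]
opening: 0.004
grasp_force: 0.0
```

```bash
python3 st.py; python3 - <<'E'
from h import *
c=cap('scene'); a=c['color'][130:250,155:315]
cv2.imwrite('pics/s2.png',cv2.resize(a,None,fx=5,fy=5,interpolation=cv2.INTER_CUBIC)[:,:,::-1])
E
```

```text
t 10.53 tool [ 0.5057 -0.0023  0.0169] rack mm [-42.8 -63.1] yaw 0.7833719684236394 F [-0.5  0.1  0.4] open 0.004445004068223124
```

View pics/s2.png

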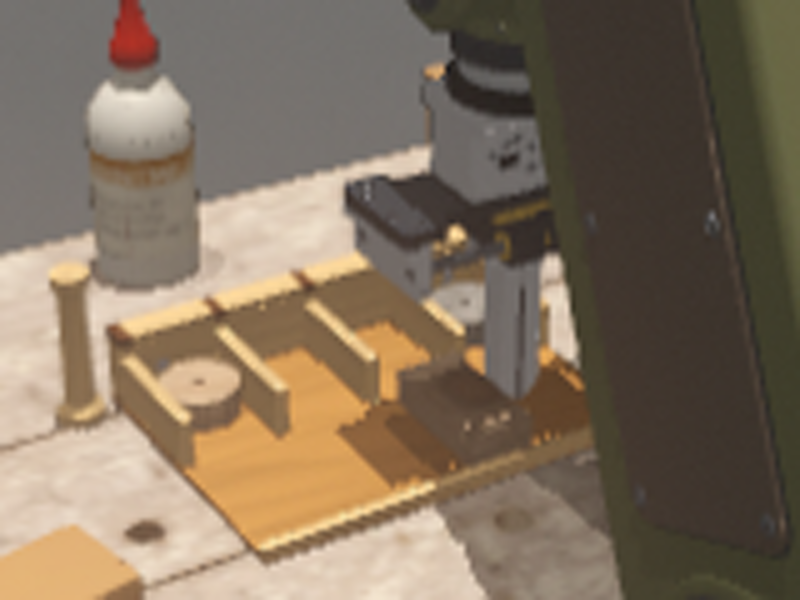

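The finger at (510,390) is against the block's right side, and the block's far end (400,375) is nearly clear of divider 3|4. I'll push 2 mm more, back off, lift, and check with the wrist camera.

>>> apply_moves --pt "0 0.08 0 0 1" --pt "0 0 0 0 1" --pt "0 -0.6 0 0 1" --pt "0 0 1 0 1" --pt "0 0 1 0 1" --pt "-1 0.7 1 0 1" --pt "-1 0.7 0.4 0 1" --pt "-0.9 0.4 0 0 1" --pt "0 0 0 0 1" --pt "0 0 0 0 1"

```text
t: 11.82
tool_pos: [0.4341, 0.0289, 0.1021]
tcp_rot: [0.0, 1.0, 0.006, 0.0]
contact_force: [-0.4, -0.3, -0.0]
opening: 0.005
grasp_force: 0.0
```

```bash
python3 st.py; python3 - <<'E'
from h import *
c=cap('wrist'); save(c,'pics/w2.png')
E
```

```text
t 11.82 tool [0.4341 0.0289 0.1021] rack mm [-114.   -30.8] yaw 0.743792784961284 F [-0.4 -0.3 -0. ] open 0.005187136467259836
```

View pics/w2.png

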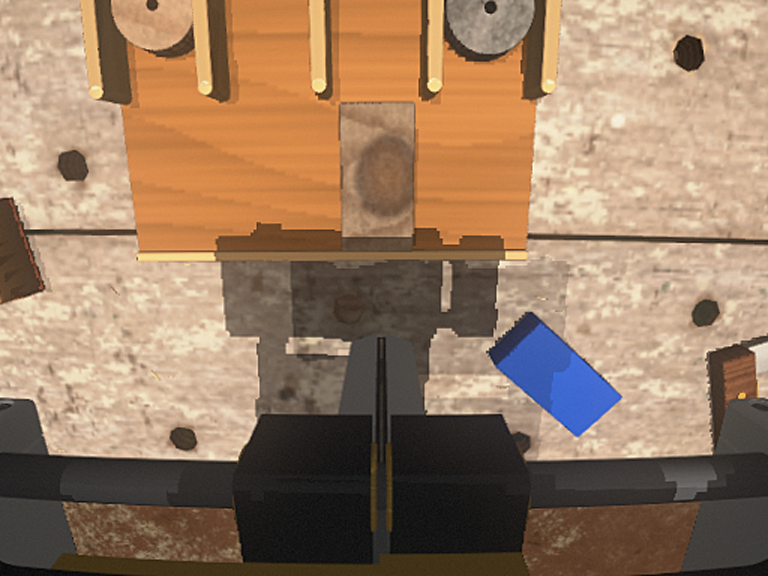

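The block is square on the sill (columns 341–414), between noses (319,87) and (434,87). I'll check the offset numerically.

```bash
python3 - <<'E'
from wf import *
c=wload(); th=np.radians(.95); R=np.array([[np.cos(th),-np.sin(th)],[np.sin(th),np.cos(th)]]); t=np.array([.5475,.0615])
g=lambda p,z:((onplane(c,np.array(p)/1.5-.3,z)[:2]-t)@R*1000).round(1)
for p in((340,103),(414,101),(342,238),(412,238)):print('blk',g(p,.028))
for p in((319,87),(434,87)):print('nose',g(p,.036))
E
```

```text
blk [-5.1 -9.2]
blk [ -4.2 -47.9]
blk [-76.4  -8.6]
blk [-76.5 -47.7]
nose [1.8 0.5]
nose [  1.6 -57.3]
```

>>> apply_moves --pt "0 0.09 -1 0 1" --pt "0 0 -1 0 1" --pt "0 0 -0.9 0 1" --pt "0 0 -0.4 0 1" --pt "0 0 0 0 1"

```text
t: 12.5
tool_pos: [0.4333, 0.0315, 0.0191]
tcp_rot: [-0.0, 1.0, 0.007, -0.001]
contact_force: [0.2, 0.3, 0.5]
opening: 0.008
grasp_force: 0.0
```

```bash
python3 st.py
```

```text
t 12.5 tool [0.4333 0.0315 0.0191] rack mm [-114.6  -28.1] yaw 0.7511635822197544 F [0.2 0.3 0.5] open 0.007852841439357265
```

>>> apply_moves --pt "0.4 0 0 0 1" --pt "0.4 0.01 0 0 1" --pt "0.2 0.01 0 0 1" --pt "0.2 0 0 0 1" --pt "0.2 0.01 0 0 1" --pt "0.2 0 0 0 1" --pt "0.2 0.01 0 0 1" --pt "0.2 0 0 0 1" --pt "0.2 0.01 0 0 1" --pt "0.2 0 0 0 1"

```text
t: 13.75
tool_pos: [0.4936, 0.0331, 0.0195]
tcp_rot: [-0.0, 1.0, 0.007, 0.0]
contact_force: [-0.3, 0.5, 0.4]
opening: 0.005
grasp_force: 0.4
```

>>> apply_moves --pt "0.2 0 0 0 1" --pt "0.2 0.01 0 0 1" --pt "0.2 0 0 0 1" --pt "0.2 0 0 0 1" --pt "0.2 0.01 0 0 1" --pt "0.2 0 0 0 1" --pt "0.2 0.01 0 0 1" --pt "0.1 0 0 0 1" --pt "0 0 0 0 1"

```text
t: 14.88
tool_pos: [0.5309, 0.0338, 0.0194]
tcp_rot: [-0.0, 1.0, 0.007, 0.0]
contact_force: [0.5, -0.2, -0.0]
opening: 0.007
grasp_force: 0.0
```

```bash
python3 st.py
```

```text
t 14.88 tool [0.5309 0.0338 0.0194] rack mm [-17.  -27.4] yaw 0.7687762424670288 F [ 0.5 -0.2 -0. ] open 0.0073269841650606075
```

Finish with small steps until the force rises at the back stop.

>>> apply_moves --pt "0.08 0 0 0 1" --pt "0.08 0 0 0 1" --pt "0 0 0 0 1"

```text
t: 15.25
tool_pos: [0.5332, 0.0338, 0.0193]
tcp_rot: [0.0, 1.0, 0.007, -0.002]
contact_force: [-10.8, -0.1, 9.5]
opening: 0.003
grasp_force: 6.0
```

>>> apply_moves --pt "0.06 0 0 0 1" --pt "0 0 0 0 1"

```text
t: 15.5
tool_pos: [0.5334, 0.0338, 0.0193]
tcp_rot: [0.0, 1.0, 0.007, -0.004]
contact_force: [-22.3, -1.4, 18.4]
opening: 0.003
grasp_force: 11.4
```

>>> apply_moves --pt "-0.2 0 0 0 1" --pt "-0.6 0 0 0 1" --pt "-0.6 0 0 0 1" --pt "0 0 1 0 1" --pt "0 0 1 0 1" --pt "-0.6 0 1 0 1" --pt "-0.6 0 1 0 1" --pt "0 0 0 0 1" --pt "0 0 0 0 1"

```text
t: 16.62
tool_pos: [0.4714, 0.0337, 0.1189]
tcp_rot: [0.0, 1.0, 0.007, -0.0]
contact_force: [-0.4, -0.8, -0.4]
opening: 0.004
grasp_force: 0.0
```

```bash
python3 st.py; python3 - <<'E'
from h import *
c=cap('wrist'); save(c,'pics/w3.png')
E
```

```text
t 16.62 tool [0.4714 0.0337 0.1189] rack mm [-76.5 -26.5] yaw 0.7651786147721737 F [-0.4 -0.8 -0.4] open 0.00433519714066557
```

View pics/w3.png

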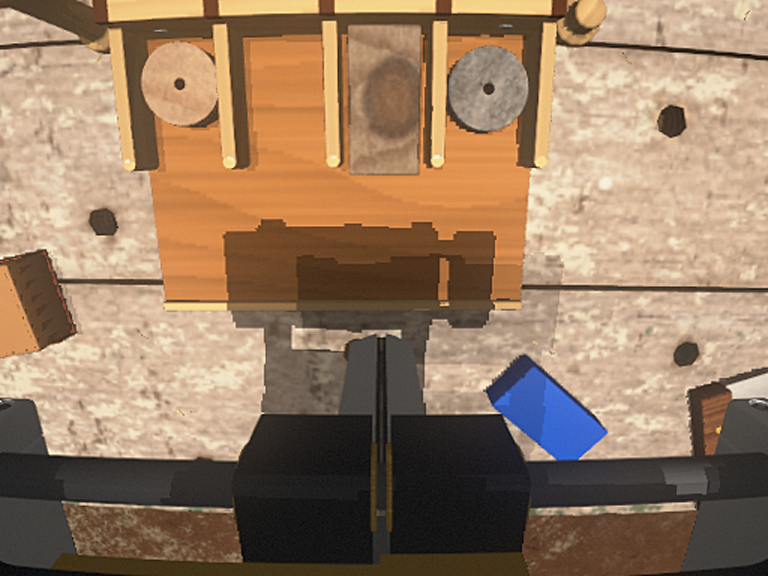

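The block lies straight in the third gap (columns 348–420), with its far end at row 24 against the back stop. The discs have not moved. I'll check the near edge numerically and hand in if it is good.

```bash
python3 - <<'E'
from wf import *
c=wload(); th=np.radians(.95); R=np.array([[np.cos(th),-np.sin(th)],[np.sin(th),np.cos(th)]]); t=np.array([.5475,.0615])
g=lambda p,z:((onplane(c,np.array(p)/1.5-.3,z)[:2]-t)@R*1000).round(1)
P=[g(p,.028) for p in((349,174),(419,174),(348,24),(421,25))]; N=[g(p,.036) for p in((334,165),(437,165))]
print(P,N); nx=np.mean([p[0] for p in P[:2]])-np.mean([n[0] for n in N])
print(nx)
if -9<nx<-1: print(ctrl.hand_in())
E
```

```text
[array([-4.7, -7.8]), array([ -4.8, -48.1]), array([75. , -8.7]), array([ 74.4, -48. ])] [array([ 0.5, -0.1]), array([  0.4, -57.4])]
-5.2
the job is handed in; nothing more can be done
None
```

The job is handed in, though it returned no verdict: a fingertip ran along rails 1, 2 and 3 from the tall post without going onto rail 4, and the perch block was pushed fully home in the third gap. The last wrist view put the block about 1 mm off the gap's middle line with its end at the back stop, and the discs still in their gaps.

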